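# Lay a plate magazine down in the loading bay and dock it

### The job

The magazine of well plates is standing on end in the loading bay beside the microscope. Tip it over onto its side along the bay, towards the orange docking plate, by pushing it high up; then push it along the bay until the docking plate is fully home, press it there for a moment with about 12 newtons, and let go. Push gently: never more than 25 newtons on the magazine, and leave the plate, the tip box and the bottle where they are.

Things in the scene. Friction and masses are not known exactly. Their poses are not given: they have to be found in the camera images.
- bay: Fixed loading bay: straight channel, black rubber floor 10 mm above the bench, aluminium side walls 146 mm apart inside, tops 40 mm above the bench. Origin on the bench, x along the channel towards the docking plate, z up. It runs from x = -235 mm (open end) to a grey end housing, 115 mm high, front at x = 235 to 257 mm.
- dock: Orange plate across the channel, 130 wide, 75 high, 12 mm thick, sliding along the bay's x. Origin: lower edge of the face that the magazine meets, 12 mm above the bench; axes as the bay's. Slides 12 to 40 mm with about 2 N of friction, then meets a hard stop (home), somewhere at x = 170 to 192 mm in the bay frame, different each time: only felt. Stays where left, no spring.
- magazine: Loose block of white plates in a black frame with a blue foot, 92 (x) by 134 (y) by 200 mm tall (z), 0.35 to 0.65 kg, balance point at its middle. Origin: centre of the foot's underside; z to its black top. Starts upright on the bay floor near the open end, x along the bay's x. Pushed below half height it may slide. Past 25 degrees it falls by itself, harmlessly.
- foot (a point): Centre of the magazine's foot face, the same point as its origin. Once it lies down, black top towards the docking plate, its z is along the bay's x, its x points down, and this 92 mm high foot face is the end to push on. With the docking plate home this point lies 200 mm short of the plate's face. Sliding the magazine takes 1.5 to 5 N, moving the plate 2 N more.
- plate: Loose white well plate with green and red wells, 128 x 86 x 15 mm, on the bench beside the bay; leave it alone. Origin in the centre of its underside.
- tipbox: Loose blue box of yellow pipette tips, 120 x 82 x 52 mm, on the bench beside the bay; leave it alone. Origin in the centre of its underside.
- bottle: Loose amber bottle, 60 mm across, 110 mm tall, on the bench beside the bay; leave it alone. Origin in the centre of its underside.

How it is judged (in metres and radians):
On the way, in this order (a step that is already met when the one before it is completed fails the run):
1. the magazine lies flat on its side in the bay, black top towards the docking plate (angle between magazine's own x axis and vertical above 3.05 rad and z of magazine in the frame of bay below 0.065 m), for 0.2 s.
2. the docking plate is fully home and the magazine is pressed against it with at least 4 N, twice what it takes to slide the plate (distance of dock from where it was at the start of the episode above 0.01 m and contact force between magazine and dock above 4 N), for 0.3 s.
At the end, for the whole second after the job is handed in: The magazine lies flat on its side on the bay floor (within about 5 degrees, both ways), black top against the docking plate (within 6 mm), the docking plate is left pushed in, and the magazine is at rest (all of step 1 and angle between the z axis of magazine and the x axis of bay, either way round below 0.09 rad and distance of dock from where it was at the start of the episode above 0.01 m and horizontal distance between magazine and dock below 0.206 m and linear speed of magazine below 0.01 m/s); the robot touches nothing.
It fails at once if the robot presses the magazine with more than 25 N (contact force between any of the fingers, the arm and magazine above 25 N).
It fails at once if the plate is moved more than 15 mm (distance of plate from where it was at the start of the episode above 0.015 m).
It fails at once if the tipbox is moved more than 15 mm (distance of tipbox from where it was at the start of the episode above 0.015 m).
It fails at once if the bottle is moved more than 15 mm (distance of bottle from where it was at the start of the episode above 0.015 m).
It also fails if it takes over 58 s, if anything falls off the work surface, if the arm or the gripper's body presses on something with over 40 N, if the wrist force passes 120 N, or if a joint passes its speed limit or range.

### The arm

A 6-joint arm with a two-finger parallel gripper is mounted at the origin on the work surface. World frame = base frame: x ahead of the robot, y to its left, z up, the work surface at z = 0. Lengths are in m, angles in degrees, forces in N, time in s.
With the tool pointing down it reaches from about 0.4 to 0.925 m from the base axis. Payload 12.5 kg.
Tool frame: the origin (TCP) lies midway between the tips of the shut fingers; the grasp point (between the pads) lies 19 mm behind it; z points along the fingers, y is the direction in which the jaws open and shut (so a half turn about z gives the same grasp; the last joint's range is limited). The gripper opens to 95 mm and grips with 3 to 60 N. Pads are 20 mm wide; open, the fingers measure 119 mm over their backs; the gripper's body (75 mm by 180 mm) begins 59 mm behind the grasp point.
Start: joints at [-69.821, 28.126, 89.318, -0, 62.55, -6.05], TCP at [0.276, -0.561, 0.215] pointing down, gripper open.
Joint ranges: [-177.58, 177.58], [-47.91, 125.51], [2.72, 160], [-65.01, 245.01], [3.68, 167.84], [-153.87, 153.87]. Speed limits (degrees/s): [127.2, 127.2, 159.86, 180, 180, 180].

### API

Orientations are given as [roll, pitch, yaw] about the fixed x, y, z axes, in that order (R = Rz(yaw) Ry(pitch) Rx(roll)).
In Python, from cell import * gives the robot as it stands. The module is installed in compiled form; this text tells all that it offers. Calls block until the motion is done:
- reach(position, orientation): joint-space move of the TCP to a pose.
- movel(position, frame=None, speed=0.15): straight line of the TCP; frame=None keeps the orientation; speed is the mean speed in m/s.
- set_joints(angles): joint-space move.
- move_gripper(opening, f_grip=None): opening from 0.0 (shut) to 1.0 (fully open); f_grip is the grip in N (None keeps the last); returns when the fingers have stopped.
- wait(seconds).
- ik(position, orientation): joint angles nearest the present ones, or None.
- grab_frame(name): name is "scene" or "top"; returns a dict with "frame" (384x512x3 uint8, red, green, blue), "fovy" (degrees; the focal length in pixels is half the picture's height over the tangent of half this angle, whatever the lens; pixels are square), "cx", "cy" (the principal point, pixels), "view" (4x4, takes a point from world to camera coordinates). Camera axes: x right, y up, looking along -z (the intrinsics and any distortion apply to the point x, -y, -z); pixel columns grow to the right and rows downward; lengths in m; the calibration is good to about 2 mm. A picture is of the moment at which its call begins. There is no depth.
A pose or a line that the arm cannot do raises IKError and nothing moves.
- finish_job(): hands the job in, once; it reports no verdict.
Trained networks look in a picture, given as the dict that the camera call returned (one of the last four; its "shot" number tells which), for a name from the list of things; names that differ only in an ending like _2 or _b are one class to them, and where a whole thing is asked for, a point or a joint stands for the part that bears it (a point fixed in the world has none). Each returns a list of dicts, best first, with "confidence" (0 to 1); they miss things now and then, are a little off and sometimes report something else, mostly with a low value. They report only what shows in the picture. A call takes as long as a camera call.
- regions_of(picture, thing): "pixels" (384x512 bool, what is visible of it) and "pixel" ([column, row] in pixels, amid what is visible of it).
Readings, each from a call of its own:
- read_t(): time.
- read_joint_positions(): joint angles.
- read_joint_vel(): joint speeds.
- read_tau(): joint torques, N m.
- read_ee_pos(): TCP position.
- read_tcp_rot(): TCP orientation.
- read_ft_force(): force on the tool from outside, world axes, zero at the start.
- read_ft_torque(): the same for the moment, N m.
- read_opening(): opening from 0.0 (shut) to 1.0 (fully open).
Only numpy, scipy, OpenCV 4.12 (cv2) and the standard library are available. Lean on these libraries where they do the work, as an engineer would, in place of code of your own. Each camera call takes 0.05 s, during which the arm holds its last target.

## Working session

There is one attempt and no reset: what is moved stays moved. The work goes in short steps, each a Python script; the robot and the scene stay as the last script left them, time stands still between calls to the robot, and variables do not carry over. Pictures are saved under pics/ and viewed, and the job is handed in when it is done.

```bash
mkdir -p pics; ls; python3 - <<'E'
from cell import *
import cv2,numpy as np,pickle
for n in ["scene","top"]:
    p=grab_frame(n); cv2.imwrite(f"pics/{n}0.png",cv2.cvtColor(p["frame"],cv2.COLOR_RGB2BGR))
    print(n,{k:v for k,v in p.items() if k!="frame"})
    pickle.dump(p,open(f"{n}0.pkl","wb"))
    for t in ["bay","dock","magazine","plate","tipbox","bottle"]:
        print(t,[(round(r["confidence"],2),r["pixel"],int(r["pixels"].sum())) for r in regions_of(p,t)])
print(read_t(),read_ft_force(),read_tcp_rot())
E
```

```text
pics
scene {'fovy': 54.155087372406385, 'cx': 254.73315865819814, 'cy': 186.32785739120106, 'view': array([[-0.33364023,  0.94265398,  0.00936306,  0.19763673],
       [-0.85365821, -0.30632523,  0.42122739,  0.44861074],
       [ 0.39993982,  0.13254555,  0.90690673, -1.05353465],
       [ 0.        ,  0.        ,  0.        ,  1.        ]]), 'shot': 1}
bay [(0.88, [277.7, 198.3], 11975), (0.69, [279.2, 275.7], 2937)]
dock [(0.92, [331.3, 200.0], 1055)]
magazine [(0.68, [184.2, 159.5], 6750)]
plate [(0.83, [280.6, 271.8], 2824)]
tipbox [(0.82, [158.7, 252.8], 2854)]
bottle [(0.94, [324.5, 137.4], 926), (0.38, [181.3, 158.0], 6810)]
top {'fovy': 45.78055252103041, 'cx': 251.51300054776584, 'cy': 187.03067211819226, 'view': array([[ 0.00439338, -0.99967335,  0.02517729, -0.02232227],
       [ 0.99557229,  0.00673668,  0.09375726, -0.56661448],
       [-0.09389625,  0.02465391,  0.99527668, -0.9647555 ],
       [ 0.        ,  0.        ,  0.        ,  1.        ]]), 'shot': 2}
bay [(0.76, [223.9, 199.8], 10868)]
dock [(0.55, [177.6, 207.2], 989)]
magazine [(0.93, [319.1, 171.9], 4752)]
plate [(0.61, [201.4, 127.6], 2208)]
tipbox [(0.68, [311.9, 105.0], 2243)]
bottle []
0.7 [-0.06021767 -0.14940056  0.18683023] [ 1.79993441e+02 -3.69609836e-04  2.62278312e+01]
```

View pics/scene0.png

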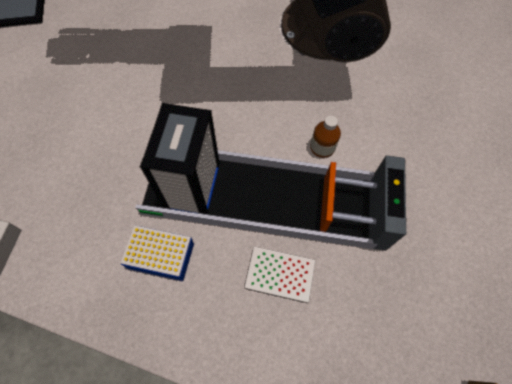

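View pics/top0.png

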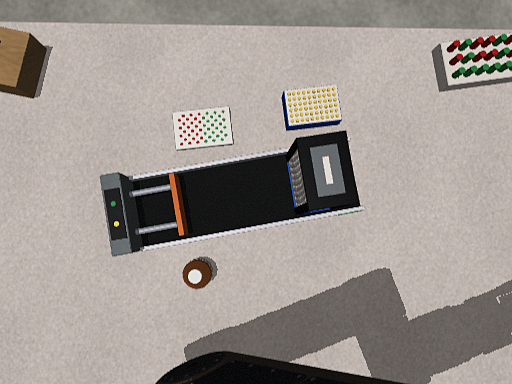

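The scene view shows the magazine standing at left (about 185,160), the orange dock at (331,200) and the housing at (390,205). In the top view the dock is at (178,205) and the magazine at (325,172). I'll zoom in for accurate corners.

```bash
python3 - <<'E'
import cv2
t=cv2.imread("pics/top0.png"); s=cv2.imread("pics/scene0.png")
cv2.imwrite("pics/t_l.png",cv2.resize(t[160:265,95:225],None,fx=5.5,fy=5.5,interpolation=cv2.INTER_CUBIC))
cv2.imwrite("pics/t_r.png",cv2.resize(t[120:220,270:380],None,fx=6,fy=6,interpolation=cv2.INTER_CUBIC))
E
```

```text
(no output)
```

View pics/t_l.png

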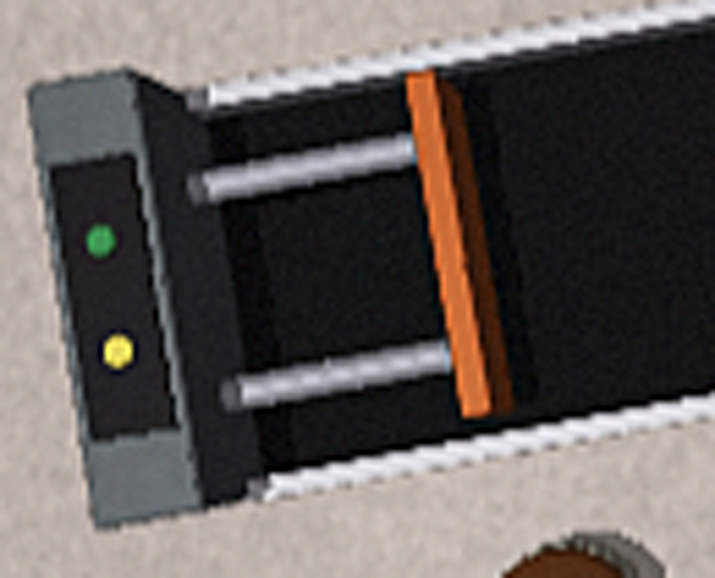

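View pics/t_r.png

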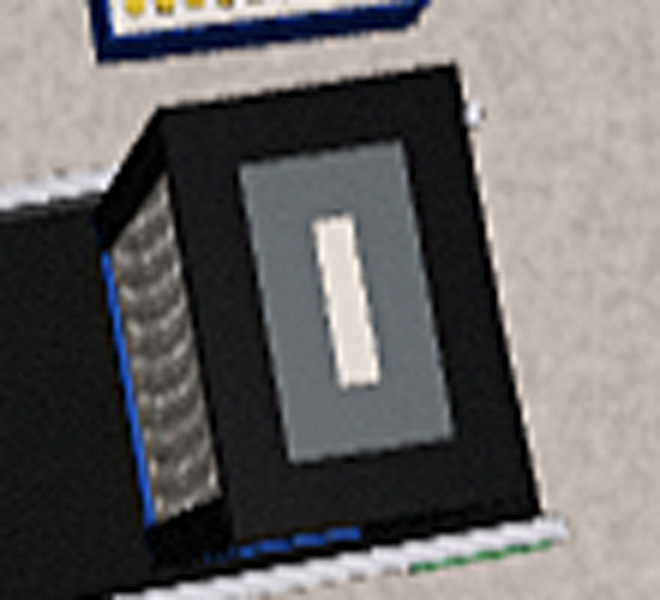

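```bash
cat > geo.py <<'E'
import numpy as np
def toworld(p,px,z):
    f=192/np.tan(np.radians(p["fovy"]/2)); V=p["view"];R=V[:3,:3];c=-R.T@V[:3,3]
    d=R.T@np.array([(px[0]-p["cx"])/f,-(px[1]-p["cy"])/f,-1]); return c+d*(z-c[2])/d[2]
def toimg(p,P):
    f=192/np.tan(np.radians(p["fovy"]/2)); q=p["view"][:3,:3]@np.asarray(P)+p["view"][:3,3]
    return np.array([p["cx"]-f*q[0]/q[2],p["cy"]+f*q[1]/q[2]])
E
python3 - <<'E'
import pickle,numpy as np,cv2
from geo import *
np.set_printoptions(precision=4,suppress=True)
T=pickle.load(open("top0.pkl","rb"))
S=pickle.load(open("scene0.pkl","rb"))
L=lambda u,v:(95+u/5.5-.4,160+v/5.5-.4); Rr=lambda u,v:(270+u/6-.4,120+v/6-.4)
m=np.array([toworld(T,Rr(*q),.21) for q in [(160,108),(457,65),(540,513),(237,540)]])
print("mag",m,np.linalg.norm(np.roll(m,-1,0)-m,axis=1),m.mean(0))
for a,b in((0,3),(1,2)): d=m[a]-m[b]; print("yaw of bay y dir",np.degrees(np.arctan2(d[1],d[0])))
for a,b in((1,0),(2,3)): d=m[b]-m[a]; print("bay x dir",np.degrees(np.arctan2(d[1],d[0])))
d=np.array([toworld(T,L(*q),.087) for q in [(436,72),(490,412)]]);print("dock",d,np.linalg.norm(d[0]-d[1]),d.mean(0))
e=np.array([toworld(T,Rr(*q),.04) for q in [(478,112),(565,525)]]);print("open end",e,np.linalg.norm(e[0]-e[1]),e.mean(0))
h=np.array([toworld(T,L(*q),.115) for q in [(130,70),(203,507)]]);print("housing front",h,np.linalg.norm(h[0]-h[1]),h.mean(0))
h2=np.array([toworld(T,L(*q),.115) for q in [(28,90),(97,527)]]);print("housing back",h2,h2.mean(0))
ax=h.mean(0)-e.mean(0);yaw=np.arctan2(ax[1],ax[0]);print("yaw",np.degrees(yaw),"len",np.linalg.norm(ax[:2]))
u=np.array([np.cos(yaw),np.sin(yaw)]);o=e.mean(0)[:2]+.235*u
n=np.array([-u[1],u[0]])
print("origin",o)
for k,q in(("mag",m.mean(0)),("dock",d.mean(0)),("hous",h.mean(0))): r=q[:2]-o;print(k,r@u,r@n)
pickle.dump((o,yaw),open("bay.pkl","wb"))
# check overlays
im=cv2.cvtColor(S["frame"],cv2.COLOR_RGB2BGR);im2=cv2.cvtColor(T["frame"],cv2.COLOR_RGB2BGR)
mx=(m.mean(0)[:2]-o)@u;dx=(d.mean(0)[:2]-o)@u
for p,I,nm in((S,im,"s"),(T,im2,"t")):
    I=cv2.resize(I,None,fx=1.5,fy=1.5,interpolation=cv2.INTER_CUBIC)
    def box(x0,x1,w,z0,z1,c):
        P=[[toimg(p,[*(o+x*u+y*n),z]) for x,y in((x0,-w),(x1,-w),(x1,w),(x0,w))] for z in(z0,z1)]
        for q in P: cv2.polylines(I,[np.int32(np.array(q)*1.5*16+8)],True,c,1,cv2.LINE_AA,4)
    box(mx-.046,mx+.046,.067,.01,.21,(0,255,255)); box(dx,dx+.012,.065,.012,.087,(255,0,255)); box(-.235,.235,.073,.04,.04,(0,255,0))
    cv2.imwrite(f"pics/ov_{nm}.png",I)
E
```

```text
mag [[ 0.6393 -0.0948  0.21  ]
 [ 0.6533 -0.1845  0.21  ]
 [ 0.5184 -0.2072  0.21  ]
 [ 0.5099 -0.117   0.21  ]] [0.0908 0.1368 0.0907 0.1313] [ 0.5803 -0.1509  0.21  ]
yaw of bay y dir 9.734061997690068
yaw of bay y dir 9.560919945241595
bay x dir 98.8651214538404
bay x dir 95.38307637119566
dock [[0.5894 0.1413 0.087 ]
 [0.4638 0.119  0.087 ]] 0.1276269995928934 [0.5266 0.1301 0.087 ]
open end [[ 0.674  -0.2321  0.04  ]
 [ 0.5237 -0.2612  0.04  ]] 0.15311284999989844 [ 0.5988 -0.2466  0.04  ]
housing front [[0.5858 0.2468 0.115 ]
 [0.4302 0.2162 0.115 ]] 0.15860475659177828 [0.508  0.2315 0.115 ]
housing back [[0.5783 0.2829 0.115 ]
 [0.4231 0.2532 0.115 ]] [0.5007 0.268  0.115 ]
yaw 100.75425230089022 len 0.4866440125027097
origin [ 0.555  -0.0157]
mag -0.1374702971133741 0.00038033036125324077
dock 0.14861469725490545 0.0006497963080433593
hous 0.25164401250270974 1.3877787807814457e-17
```

View pics/ov_s.png

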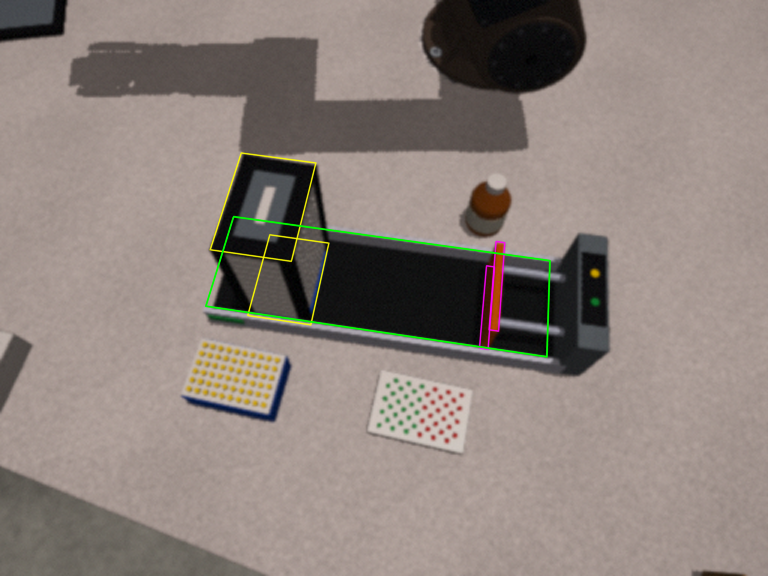

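View pics/ov_t.png

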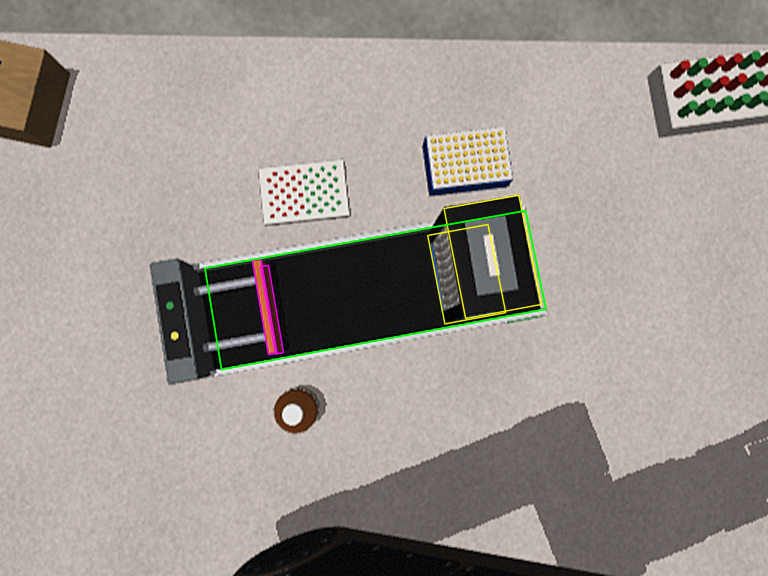

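The overlays agree with both pictures, and magazine x ≈ -0.137 and dock x ≈ 0.149 in the bay frame look right. Next I'll move behind the magazine.

```bash
cat > h.py <<'E'
from cell import *
from geo import *
import pickle,cv2
o,yaw=pickle.load(open("bay.pkl","rb")); u=np.array([np.cos(yaw),np.sin(yaw)]); n=np.array([-u[1],u[0]])
def W(x,y,z): return [*(o+x*u+y*n),z]
ORI=[180,0,np.degrees(yaw)]
def bx():
    p=np.array(read_ee_pos()); r=p[:2]-o; return r@u,r@n,p[2]
def fx():
    f=np.array(read_ft_force()); return f[:2]@u, f[:2]@n, f[2]
def snap(name,f):
    p=grab_frame(name); cv2.imwrite(f"pics/{f}.png",cv2.cvtColor(p["frame"],cv2.COLOR_RGB2BGR)); pickle.dump(p,open(f+".pkl","wb")); return p
E
python3 - <<'E'
from h import *
move_gripper(0.5); print(read_t())
reach(W(-.25,0,.30),ORI); print(read_t())
movel(W(-.235,0,.18),speed=.15); print(read_t(),bx(),fx())
base=np.mean([fx() for _ in range(3)],0);print(base, read_t())
x=-.225
while x<-.09:
    movel(W(x,0,.18),speed=.08); f=fx()[0]-base[0]
    print(round(x,3),np.round(fx()-base,2),round(read_t(),2))
    if f<-1.0: break
    x+=.005
snap("scene","c1")
E
```

```text
1.6417
3.2917
4.25 (np.float64(-0.2354502981231168), np.float64(-0.00022429644149324357), np.float64(0.18082698395141247)) (np.float64(0.3839827582370382), np.float64(-0.2215283246147442), np.float64(-0.20284211810699254))
[ 0.38398276 -0.22152832 -0.20284212] 4.25
-0.225 [-0.32 -0.26 -0.01] 4.53
-0.22 [-0.99 -0.05 -0.25] 4.78
-0.215 [-0.66  0.53  0.38] 5.03
-0.21 [ 0.32  0.14 -0.14] 5.28
-0.205 [-0.34 -0.    0.27] 5.53
-0.2 [-0.8   0.06  0.06] 5.78
-0.195 [-0.75  0.37  0.17] 6.03
-0.19 [-1.64 -0.55  0.16] 6.28
```

View pics/c1.png

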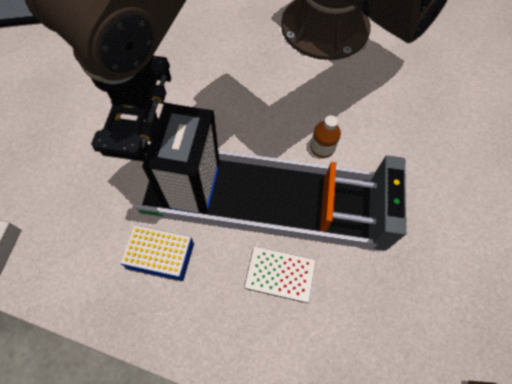

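The gripper (about 130,120) is behind the magazine near its top, and contact comes at about bay x -0.19. Now I'll tip it.

```bash
python3 - <<'E'
from h import *
x=-.182
while x<-.101:
    movel(W(x,0,.18),speed=.06); f=fx()
    print(round(x,3),np.round(f,2),round(read_t(),2))
    if f[0]<-12: break
    x+=.01
snap("scene","c2"); print(read_t())
E
```

```text
-0.182 [-1.3   0.25 -0.14] 6.61
-0.172 [-0.69 -0.08 -0.88] 6.92
-0.162 [-0.94  0.41 -0.84] 7.24
-0.152 [-0.24  0.12  0.64] 7.56
-0.142 [ 0.38  1.16 -0.27] 7.88
-0.132 [ 0.13  0.89 -0.66] 8.19
-0.122 [-0.75 -0.1   0.06] 8.51
-0.112 [-0.43 -0.25 -0.38] 8.82
-0.102 [-0.74  0.4  -0.24] 9.14
9.1917
```

View pics/c2.png

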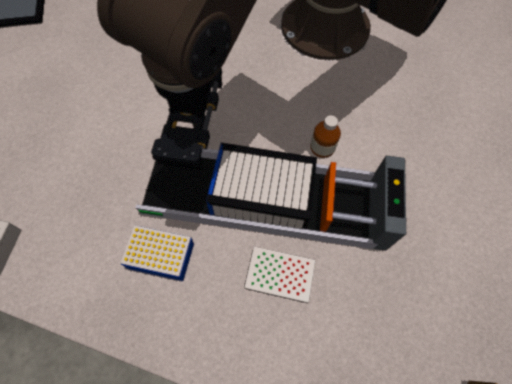

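The magazine lies flat, black top towards the dock: blue foot edge at about (215,180), top end at (312,190), with a gap to the dock at 330. I'll get behind the foot and push.

```bash
cat >> h.py <<'E'
def favg(k=4):
    r=[]
    for _ in range(k): wait(.02); r.append(fx())
    return np.mean(r,0)
E
python3 - <<'E'
from h import *
movel(W(-.15,0,.18),speed=.15); movel(W(-.15,0,.048),speed=.15)
print(read_t(),bx())
base=favg(8); print(base); pickle.dump(base,open("base.pkl","wb"))
movel(W(-.112,0,.048),speed=.08)
x=-.108
while x<-.0415:
    movel(W(x,0,.048),speed=.05); f=favg(2)-base
    print(round(x,4),np.round(f,1),np.round(bx()[0],4),round(read_t(),2))
    if f[0]<-9: break
    x+=.004
E
```

```text
10.6917 (np.float64(-0.1500798538435261), np.float64(-0.00041499604784309835), np.float64(0.04883471236359645))
[-0.12342295  0.26717281 -0.03547397]
-0.108 [0.  0.6 0.3] -0.1081 11.73
-0.104 [ 0.3 -0.8  0.2] -0.1039 12.02
-0.1 [ 0.2 -0.1  0.5] -0.0998 12.3
-0.096 [-0.1 -0.4 -0.1] -0.0958 12.58
-0.092 [ 0.3 -0.7  0.1] -0.0918 12.87
-0.088 [-0.1 -0.4 -0.5] -0.0877 13.15
-0.084 [-0.8 -0.1 -0.1] -0.0837 13.43
-0.08 [-0.2 -0.3 -0.4] -0.0797 13.72
-0.076 [-0.  -0.4 -0. ] -0.0757 14.0
-0.072 [ 0.2 -0.5 -0.4] -0.0717 14.28
-0.068 [-0.1 -0.8 -0.2] -0.0677 14.57
-0.064 [ 0.  -0.6  0.3] -0.0637 14.85
-0.06 [0.3 0.1 0.4] -0.0597 15.13
-0.056 [-0.2 -0.2 -0.3] -0.0558 15.42
-0.052 [ 0.2 -0.5 -0.8] -0.0518 15.7
-0.048 [-0.7  0.  -0.4] -0.0478 15.98
-0.044 [-0.4 -0.6 -0.4] -0.0438 16.27
```

```bash
python3 - <<'E'
from h import *
snap("scene","c3");snap("top","c3t")
E
```

```text
(no output)
```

View pics/c3.png

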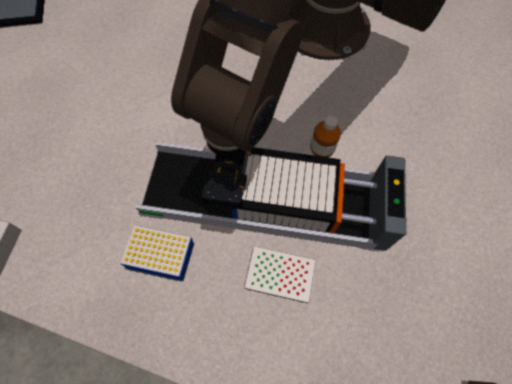

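View pics/c3t.png

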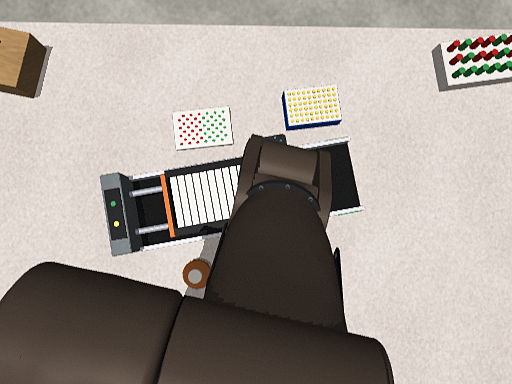

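The foot is being pushed and the dock has already begun to move (top view: dock about 168,205). The force relaxes once the arm stops. I'll go on in fine steps until the hard stop is felt.

```bash
python3 - <<'E'
from h import *
base=pickle.load(open("base.pkl","rb"))
x=-.044; held=0; log=[]
while x<-.005 and read_t()<45:
    f=favg(2)[0]-base[0] if log and log[-1]>-2 else favg(4)[0]-base[0]
    log.append(f)
    if -f>1.5 or len(log)%8==0: print(round(x,4),np.round(bx()[0],4),round(f,2),round(read_t(),2))
    if f<-16: x-=.0002
    elif f<-11: break
    else: x+= .0005 if f>-3 else (.0002 if f>-8 else .0001)
    movel(W(x,0,.048),speed=.02)
print("hold")
for _ in range(8):
    wait(.1); print(np.round(fx()-base,1),np.round(bx()[0],4))
snap("scene","c4");print(read_t())
E
```

```text
-0.0435 -0.0437 -2.29 16.72
-0.043 -0.0432 -4.03 17.03
-0.0428 -0.0428 -3.82 17.35
-0.0426 -0.0426 -3.78 17.67
-0.0424 -0.0424 -3.67 17.98
-0.0422 -0.0422 -3.67 18.3
-0.042 -0.042 -3.82 18.62
-0.0418 -0.0418 -3.02 18.93
-0.0416 -0.0416 -3.38 19.25
-0.0414 -0.0414 -3.59 19.57
-0.0412 -0.0412 -3.34 19.88
-0.041 -0.041 -3.81 20.2
-0.0408 -0.0408 -3.73 20.52
-0.0406 -0.0406 -3.46 20.83
-0.0404 -0.0404 -3.36 21.15
-0.0402 -0.0402 -3.42 21.47
-0.04 -0.04 -3.45 21.78
-0.0398 -0.0398 -3.31 22.1
-0.0396 -0.0396 -3.51 22.42
-0.0394 -0.0394 -3.9 22.73
-0.0392 -0.0392 -3.38 23.05
-0.039 -0.039 -3.69 23.37
-0.0388 -0.0388 -3.33 23.68
-0.0386 -0.0386 -3.2 24.0
-0.0384 -0.0384 -3.21 24.32
-0.0382 -0.0382 -3.81 24.63
-0.038 -0.038 -3.56 24.95
-0.0378 -0.0378 -3.16 25.27
-0.0376 -0.0376 -3.79 25.58
-0.0374 -0.0374 -3.44 25.9
-0.0372 -0.0372 -4.01 26.22
-0.037 -0.037 -3.87 26.53
-0.0368 -0.0368 -3.68 26.85
-0.0366 -0.0366 -3.47 27.17
-0.0364 -0.0364 -3.43 27.48
-0.0362 -0.0362 -3.67 27.8
-0.036 -0.036 -3.46 28.12
-0.0358 -0.0358 -3.34 28.43
-0.0356 -0.0356 -3.81 28.75
-0.0354 -0.0354 -3.31 29.07
-0.03
[... 878 characters left out ...]
0285 -0.0285 -3.49 39.52
-0.0283 -0.0283 -4.07 39.83
-0.0281 -0.0281 -3.27 40.15
-0.0279 -0.0279 -3.83 40.47
-0.0277 -0.0277 -3.29 40.78
-0.0275 -0.0275 -3.4 41.1
-0.0273 -0.0273 -2.84 41.42
-0.0268 -0.0267 -3.35 41.73
-0.0266 -0.0266 -3.49 42.05
-0.0264 -0.0264 -3.54 42.37
-0.0262 -0.0262 -3.35 42.68
-0.026 -0.026 -4.03 43.0
-0.0258 -0.0258 -3.67 43.32
-0.0256 -0.0256 -3.43 43.63
-0.0254 -0.0254 -3.95 43.95
-0.0252 -0.0252 -4.2 44.27
-0.025 -0.025 -3.6 44.58
-0.0248 -0.0248 -3.57 44.9
hold
[-3.5  0.1 -1.3] -0.0246
[-3.6 -0.2 -0.8] -0.0246
[-3.7 -0.4 -0.8] -0.0246
[-3.8 -1.1 -1.4] -0.0246
[-4.3 -1.1 -2. ] -0.0246
[-3.  -0.6 -1.6] -0.0246
[-4.4 -0.4 -0.8] -0.0246
[-3.5 -1.5 -1. ] -0.0246
46.0
```

View pics/c4.png

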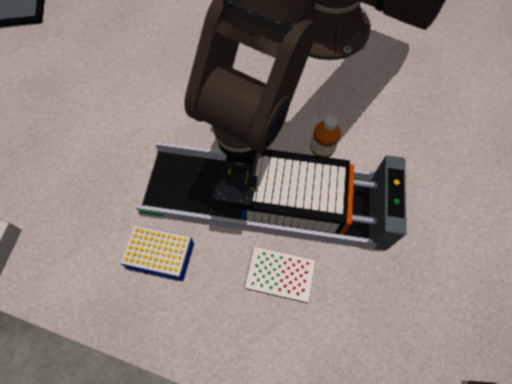

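Sliding with the plate takes a steady 3.6 N, right in my fine-step band, which cost a lot of time. The home stop isn't reached yet and about 12 s remain. I'll use bigger steps with a higher threshold and do the press and release in the same script.

```bash
python3 - <<'E'
from h import *
base=pickle.load(open("base.pkl","rb"))
x=-.0246; log=[]
while x<-.005 and read_t()<54:
    wait(.01); f=-(fx()[0]-base[0])
    log.append((round(x,4),round(f,1)))
    if f>10.5:
        break
    x+= .0007 if f<5.3 else (.0003 if f<8 else .00015)
    movel(W(x,0,.048),speed=.02)
h=[]
for _ in range(4):
    wait(.13); h.append(round(-(fx()[0]-base[0]),1))
movel(W(x-.03,0,.048),speed=.12)
t=read_t(); 
print(log,h,t)
if t<56: snap("scene","c5")
print(read_t(),bx(),fx()-base)
E
```

```text
[(-0.0246, np.float64(2.8)), (-0.0239, np.float64(2.6)), (-0.0232, np.float64(8.7)), (-0.0231, np.float64(9.5)), (-0.0229, np.float64(11.0))] [np.float64(11.6), np.float64(10.4), np.float64(10.5), np.float64(11.4)] 47.975
48.025 (np.float64(-0.052476056755362654), np.float64(0.00025990463261684263), np.float64(0.04789666394107067)) [ 0.13407792 -0.35425873 -0.35208003]
```

View pics/c5.png

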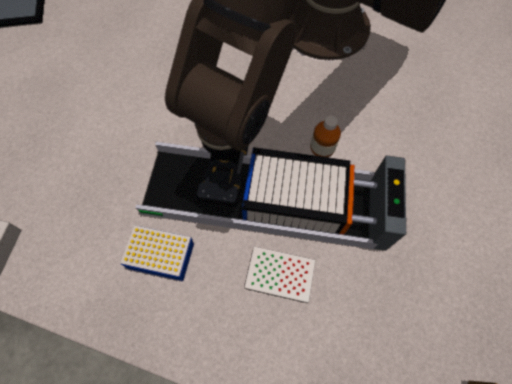

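The hard stop was felt, a steep rise from 3 to 11 N. The magazine lies flat against the dock (dock edge at about 351,195) and the gripper is clear. Handing in.

```bash
python3 - <<'E'
from h import *
finish_job(); print(read_t())
E
```

```text
the job is handed in; nothing more can be done
the job is handed in; nothing more can be done
```

I tipped the magazine over, slid it along the bay until the docking plate hit its hard stop, pressed it there and handed the job in. The clock stood at about 48 s of the 58 s allowed; `finish_job()` gives no verdict.

- **Tipping:** I pushed at z = 0.18 m, and the force readings stayed under about 2 N. The picture afterwards showed the magazine flat on its side with its black top towards the docking plate.
- **Docking plate:** Sliding took a steady 3.6 N, then the force rose sharply from about 3 to 9 N at the hard stop. That puts home at about x = 0.187 m in the bay frame, inside the expected range, and about 38 mm from where I first measured the plate.
- **Press:** The press held 10.4 to 11.6 N for about 0.5 s, slightly under the 12 N asked. Taking off about 1.6 N of floor friction leaves roughly 9 N on the plate, against the 4 N needed.
- **Release:** I backed the gripper 30 mm off the foot. The last picture shows the magazine flat against the plate, and the well plate, tip box and bottle look unmoved. The wrist force was back near zero.

I did not measure the final magazine-to-plate gap or angle; I judged them from that last picture. Forces were read between steps, so brief peaks during motion were not seen. The highest reading was 11.6 N. My fine-step rule was set too close to the sliding force, which cost about 28 s but nothing else.

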